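# Close the control box hatch

### The job

Close the grey control box with the loose hatch plate. The plate is longer than the opening, so carry it by its handle, tilt it, tuck its lower end under the deep lip on the robot's side of the box, lower the other end onto the ledges inside, then slide the plate away from the robot until its far end stops under the shallow far lip. Finally swing the wire bail over, past upright, so that it lies across the box in front of the handle, and let go of everything without knocking the things that stand around.

Things in the scene. Friction and masses are not known exactly. Their poses are not given: they have to be found in the camera images.
- hatch: Loose aluminium hatch plate, 170 (x) x 100 (y) x 8 mm, 0.22 to 0.37 kg, flat on the desk; origin at the centre of its underside, z up. Its black bow handle stands centred along x: a bar 80 mm long, 12 mm wide (y), 34 to 56 mm above the underside, on two 12x12 mm posts centred at x = +-34 mm. Both ends are alike, so either may go first.
- control_box: Fixed grey steel control box, open on top, 210 (x) x 124 (y) x 72 mm; origin at the centre of its underside, x points away from the robot (yaw within 0.25 rad). The cavity is 198 x 112 mm (x -99 to 99, y -56 to 56). Its ends are 72 mm high with a lip over each; the side walls are 61 mm high, without lips.
- ledge (a point): Centre of the ledge plane, 45 mm above the box's origin. The flat ledge runs round inside the cavity: 60 mm wide at the near end, 34 at the far end, 14 on the sides. With the plate flat on it and against the near wall, the plate's centre is at box x = -14 mm and its far end clears the far lip by 12 mm; slid home against the far wall its centre is at x = 14 mm.
- near_lip (a point): Middle of the top inner edge of the deep lip at the robot's end, at x = -59, z = 72 mm of the box. This lip covers box x from -99 to -59 mm, is 3 mm thick, and leaves 24 mm of height above the ledge.
- far_lip (a point): Middle of the top inner edge of the shallow lip at the far end, at x = 83, z = 72 mm of the box. It covers box x from 83 to 99 mm, is 3 mm thick, 24 mm clear above the ledge. The opening between the lips is 142 mm long.
- bail (a joint): Hinge of the wire bail, rad. 0 = parked, leaning out over the robot's end of the box, 62 degrees above level; 0.49 = upright; 2.06 = fully over, level, pointing away from the robot. Past upright it falls by its weight to either end; little friction, no spring. If the plate is not slid home the bail lands on its handle and stops short.
- bail_bar (a point): Middle of the bail's cross bar, a black sleeve 12 mm thick, 70 mm long along box y, 47 mm from the hinge axis. That axis runs along box y through x = -85, z = 77 mm of the box; the 5.6 mm wire arms are at y = +-60.5 mm. Parked the bar is at box x = -107, z = 118 mm; swung over at x = -38, z = 77 mm.
- tape_measure: Bystander: yellow tape measure, 34x94x62 mm, standing; origin at the centre of its underside.
- pill_bottle: Bystander: amber bottle with red cap, 40 mm across, 68 mm tall; origin at the centre of its underside.
- glue_bottle_1: Bystander: white glue bottle with blue nozzle, 42x58x172 mm; origin at the centre of its underside.
- pliers_blue: Bystander: blue-handled pliers, 176 mm long, 14 mm thick; origin at the centre of its underside.

How it is judged:
On the way, in this order (a step that is already met when the one before it is completed fails the run):
1. the plate is tucked through the opening with its near end under the deep lip (z of hatch in the frame of control_box below 0.063 m and x of hatch in the frame of control_box between -0.03 and 0.001 m and y of hatch in the frame of control_box between -0.012 and 0.012 m), for 0.05 s.
2. the plate lies flat on the ledges, slid home under the far lip (z of hatch in the frame of control_box between 0.041 and 0.048 m and x of hatch in the frame of control_box between 0.008 and 0.017 m and y of hatch in the frame of control_box between -0.01 and 0.01 m and angle between hatch's own z axis and vertical below 0.04 rad), for 0.2 s.
At the end, for the whole second after the job is handed in: The plate lies flat on the ledges (within 0.04 rad, origin 41 to 48 mm above the box's underside), slid home under the far lip (its centre 8 to 17 mm beyond the box's centre, within 10 mm sideways), at rest; the bail is swung over to its far end (above 1.95 rad) (all of step 2 and value of joint bail above 1.95 rad and linear speed of hatch below 0.02 m/s); the robot touches nothing.
It fails at once if the tape measure is knocked more than 40 mm away (distance of tape_measure from where it was at the start of the episode above 0.04 m).
It fails at once if the pill bottle is knocked more than 40 mm away (distance of pill_bottle from where it was at the start of the episode above 0.04 m).
It fails at once if the glue bottle is knocked more than 40 mm away (distance of glue_bottle_1 from where it was at the start of the episode above 0.04 m).
It fails at once if the blue pliers is knocked more than 40 mm away (distance of pliers_blue from where it was at the start of the episode above 0.04 m).
It also fails if it takes over 58 s, if anything falls off the work surface, if the arm or the gripper's body presses on something with over 40 N, if the wrist force passes 120 N, or if a joint passes its speed limit or range.

### The arm

A 6-joint arm with a two-finger parallel gripper is mounted at the origin on a cart in front of the work surface, level with it; the furniture and walls round the work are solid. World frame = base frame: x ahead of the robot, y to its left, z up, the work surface at z = 0. Lengths are in m, angles in rad, forces in N, time in s.
With the tool pointing down it reaches from about 0.425 to 0.95 m from the base axis. Payload 3.5 kg.
Tool frame: the origin (TCP) lies at the centre of the arm's flange, where the gripper is bolted on; the fingertips stand 173 mm ahead of it and the grasp point (between the pads) lies 155 mm ahead of it; z points along the fingers, y is the line along which they close (so a half turn about z gives the same grasp; the last joint's range is limited). The gripper opens to 85 mm and grips with 20 to 120 N. Pads are 22 mm wide; open, the fingers measure 114 mm over their backs; the gripper's body (76 mm by 85 mm) begins 54 mm behind the grasp point. The pads swing forward as they close: fully open they stand 13 mm farther back than shut.
Start: joints at [-1.475, 0.286, 1.577, -0, 1.279, -0.15], TCP at [0.164, -0.655, 0.405] pointing down, gripper open.
Joint ranges: [-2.77, 2.77], [-0.9, 2.22], [0.21, 2.48], [-1.53, 4.67], [0.24, 2.81], [-2.84, 2.84]. Speed limits (rad/s): [2.79, 2.79, 3.14, 3.14, 3.14, 3.14].

### API

Orientations are given as a rotation vector (axis times angle).
In Python, from cell import env gives the robot as it stands.
- The arm moves only by the tool play_rows, never from a script. Its argument "motion" is a list of rows, each a list of 4 numbers: the shift along the tool's x, y, z in m, then the turn about the tool's z in rad. A call has 1 to 8 rows; each row shifts and turns the commanded pose from where the row before left it, along the tool's axes as they then stand; what a row does not reach is not made up. A row lasts 1/12 s, in which the tool goes at most 41.7 mm and 7.16 degrees, less where a joint would pass 70% of its speed; a pose out of reach is approached as far as the arm can. A call with a gripper value outside its range is refused whole. "claw" is the opening, from -1 (shut) to 1 (fully open), so that 0 is half open, set as the call begins (left out, the last holds). The fingers move at their own pace and stop on an object; the grip force is fixed at half the most. Time passes only in rows, so rows that do not move let the fingers close. It gives the time, the measured TCP pose, the force, the opening and the grip force at its end, in the units of the state.
- env.get_obs(): the state, without advancing time (a new reading comes with each control period).
- env.grab_frame(name): name is "side" or "top" or "wrist"; returns a dict with "image" (400x640x3 uint8, red, green, blue), "camera_matrix" (3x3 intrinsics, pixels), "pose" (4x4, takes a point from camera to world coordinates). Camera axes: x right, y down, z forward; pixel columns grow to the right and rows downward; lengths in m; the calibration is good to about 2 mm. A picture is of the moment at which its call begins. There is no depth.
- env.close_job(): hands the job in; it is judged then, once.
The state is a dict: "clock": time; "joints": joint angles; "qd": joint speeds; "joint_efforts": joint torques, N m; "tool_pos": TCP position; "tool_rot": TCP orientation; "force": force on the tool from outside, world axes, zero at the start; "torque": the same for the moment, N m; "grip_width": finger opening in m; "finger_force": force on a finger pad.
Only numpy, scipy, OpenCV 4.12 (cv2) and the standard library are available. Lean on these libraries where they do the work, as an engineer would, in place of code of your own. Each camera call takes 0.05 s, during which the arm holds its last target. There are 200 camera calls.

## Working session

There is one attempt and no reset: what is moved stays moved. The work goes in short steps, Python scripts to look and compute and a tool call to move; the robot and the scene stay as the last step left them, time stands still between calls to the robot, and variables do not carry over. Pictures are saved under pics/ and viewed, at most 10 in all, crops included, and the job is handed in when it is done.

Besides the shell and the picture viewer there is one more tool, called after "Request:" by a JSON object that holds its "name" and its "arguments". play_rows: Moves the arm, as the interface text tells. Its arguments: {"type":"object","properties":{"motion":{"type":"array"},"claw":{"type":"number"}},"required":["motion"]}

```bash
mkdir -p pics; ls
python3 - <<'E'
from cell import env
import cv2,numpy as np
for n in("top","side"):
    f=env.grab_frame(n); cv2.imwrite(f"pics/{n}0.png",f["image"][...,::-1]); print(n,f["camera_matrix"].round(1).tolist(),f["pose"].round(4).tolist())
o=env.get_obs();print(o)
E
```

```text
pics
top [[450.8, 0.0, 316.7], [0.0, 450.8, 197.2], [0.0, 0.0, 1.0]] [[0.0097, -0.9954, 0.0955, 0.3855], [-0.9999, -0.0107, -0.0102, 0.008], [0.0111, -0.0954, -0.9954, 1.5388], [0.0, 0.0, 0.0, 1.0]]
side [[384.6, 0.0, 316.3], [0.0, 384.6, 197.8], [0.0, 0.0, 1.0]] [[-0.8241, -0.3401, 0.453, 0.1095], [-0.5661, 0.5222, -0.6378, 0.5996], [-0.0197, -0.7821, -0.6229, 0.6696], [0.0, 0.0, 0.0, 1.0]]
{'clock': 0.1, 'joints': array([-1.47499586e+00,  2.87112216e-01,  1.57801333e+00, -1.06010708e-05,
        1.27859669e+00, -1.49989533e-01]), 'qd': array([-0.00037566, -0.00089258, -0.0023499 ,  0.00184223,  0.00085044,
        0.00047158]), 'joint_efforts': array([ 1.87075457e-03, -4.07294261e+01, -2.93697077e+01, -4.55002657e-05,
        3.42008367e-03,  1.34817213e-05]), 'tool_pos': array([ 0.1642563 , -0.6544828 ,  0.40347102]), 'tool_rot': array([-3.11578486e+00, -3.84858678e-01, -7.46382626e-05]), 'force': array([-0.46231751, -0.56073158, -0.1202438 ]), 'torque': array([ 0.03958977, -0.00088289, -0.01713812]), 'finger_force': 0.0, 'grip_width': 0.08509520351401625}
```

View pics/top0.png

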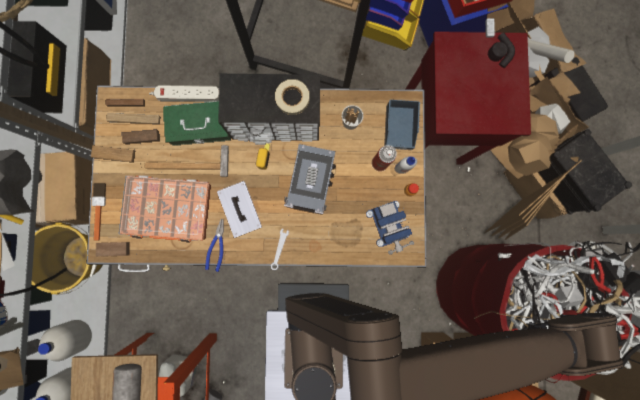

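View pics/side0.png

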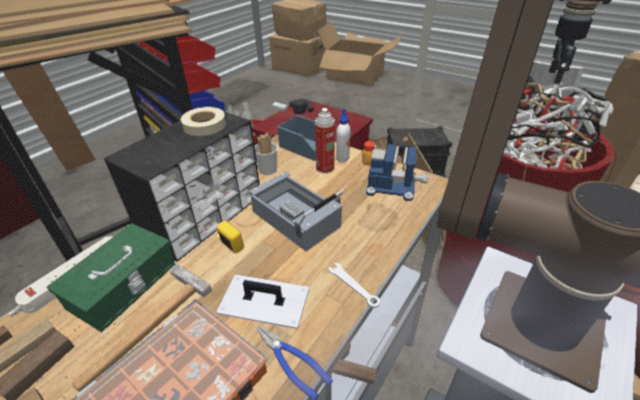

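The top view shows the hatch at about (239,208), the box at (311,180), the tape measure at (263,156), the pliers at (215,250), and the glue and pill bottles at (405,165) and (412,189). The side view agrees: hatch at (263,300), box at (297,210).

```bash
cat > h.py <<'E'
import cv2,numpy as np
from scipy.spatial.transform import Rotation as R
from cell import env
def ray(f,uv,z):
    uv=np.atleast_2d(uv).astype(float)
    d=np.c_[uv,np.ones(len(uv))]@np.linalg.inv(f["camera_matrix"]).T@f["pose"][:3,:3].T
    o=f["pose"][:3,3]; return (o+d*((z-o[2])/d[:,2])[:,None])
def proj(f,P):
    P=np.atleast_2d(P); c=(P-f["pose"][:3,3])@f["pose"][:3,:3]; p=c@f["camera_matrix"].T; return p[:,:2]/p[:,2:]
def blob(m,c):  # component of mask nearest pixel c
    m=cv2.morphologyEx(m,cv2.MORPH_OPEN,np.ones((2,2),np.uint8))
    cs,_=cv2.findContours(m,cv2.RETR_EXTERNAL,cv2.CHAIN_APPROX_NONE)
    cs=[k for k in cs if cv2.contourArea(k)>15]
    return min(cs,key=lambda k:abs(cv2.pointPolygonTest(k,c,True)) if cv2.pointPolygonTest(k,c,True)<0 else 0)
def tomove(target,yaw=None):
    """tool-frame shift from the current TCP to a world TCP target, and turn to tool-x yaw"""
    o=env.get_obs(); M=R.from_rotvec(o["tool_rot"]).as_matrix()
    s=M.T@(np.array(target)-o["tool_pos"]); y=np.arctan2(M[1,0],M[0,0])
    print("tcp",o["tool_pos"].round(4),"toolx yaw",y.round(3),"shift",s.round(4),"turn",None if yaw is None else round(-(yaw-y),3), "zaxis",M[:,2].round(3), "t",o["clock"])
E
python3 - <<'E'
from h import *
f=env.grab_frame("top");im=f["image"];hsv=cv2.cvtColor(im,cv2.COLOR_RGB2HSV)
white=((hsv[...,1]<45)&(hsv[...,2]>170)).astype(np.uint8)*255
k=blob(white,(225,200)); r=cv2.minAreaRect(k);print("plate px",r)
b=cv2.boxPoints(r);w=ray(f,b,.008);print(w.round(3).tolist(),"centre",w.mean(0).round(4),[np.linalg.norm(w[i]-w[i-1]).round(3) for i in range(4)])
blk=(hsv[...,2]<70).astype(np.uint8)*255
k=blob(blk,(239,208));r=cv2.minAreaRect(k);print("handle px",r,ray(f,r[0],.05))
gr=((hsv[...,1]<70)&(hsv[...,2]>50)&(hsv[...,2]<165)).astype(np.uint8)*255
k=blob(gr,(300,160));r=cv2.minAreaRect(k);print("box px",r)
b=cv2.boxPoints(r);w=ray(f,b,.066);print(w.round(3).tolist(),"c",w.mean(0).round(4),[np.linalg.norm(w[i]-w[i-1]).round(3) for i in range(4)])
c=cv2.resize(im[130:260,190:350],None,fx=5,fy=4.6,interpolation=cv2.INTER_CUBIC)
c=cv2.resize(im[130:250,195:350],None,fx=5,fy=5,interpolation=cv2.INTER_CUBIC)
cv2.imwrite("pics/c1.png",c[...,::-1])
tomove((.45,-.4,.42))
E
```

```text
plate px ((239.680419921875, 209.9690704345703), (49.96988296508789, 29.436281204223633), 68.96248626708984)
[[0.547, 0.332, 0.008], [0.584, 0.24, 0.008], [0.426, 0.175, 0.008], [0.389, 0.267, 0.008]] centre [0.4865 0.2536 0.008 ] [np.float64(0.171), np.float64(0.1), np.float64(0.171), np.float64(0.099)]
handle px ((239.5426788330078, 209.61585998535156), (23.754898071289062, 4.4447832107543945), 69.775146484375) [[0.48451505 0.24724644 0.05      ]]
box px ((311.083251953125, 179.4310302734375), (41.60167694091797, 64.15843963623047), 11.689370155334473)
[[0.495, 0.099, 0.066], [0.704, 0.059, 0.066], [0.677, -0.076, 0.066], [0.469, -0.035, 0.066]] c [0.5863 0.0119 0.066 ] [np.float64(0.136), np.float64(0.213), np.float64(0.138), np.float64(0.213)]
tcp [ 0.1642 -0.6545  0.4036] toolx yaw 0.246 shift [ 0.3391 -0.1774 -0.016 ] turn None zaxis [-0.     0.002 -1.   ] t 0.15
```

View pics/c1.png

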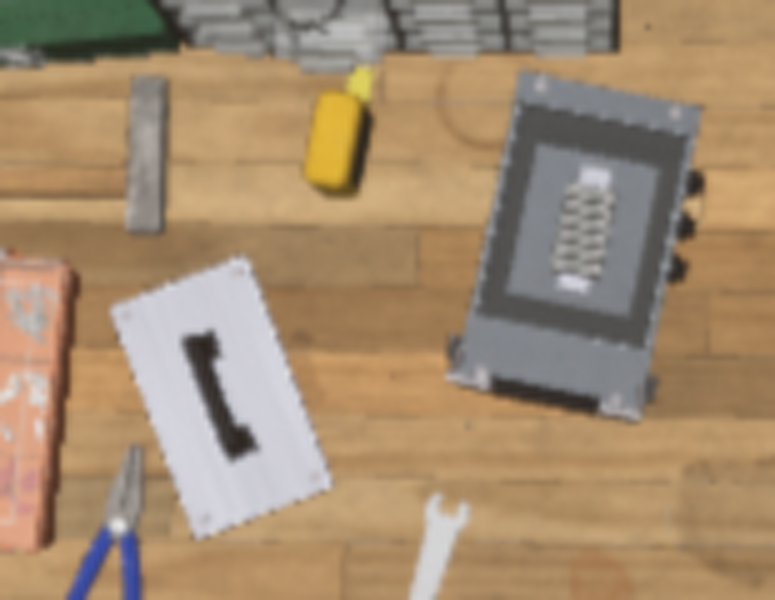

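The crop shows the box with its far end at the top, the bail's dark bar at the near end around (545,395), and the black handle centred on the plate at about (220,395). I'll fly over the box first to get a wrist view.

Request:
{"name": "play_rows", "arguments": {"motion": [[0.034,-0.018,-0.005,0],[0.034,-0.018,-0.005,0],[0.034,-0.018,-0.005,0],[0.034,-0.018,-0.005,0],[0.034,-0.018,-0.005,0],[0.034,-0.018,-0.005,0],[0.034,-0.018,0,0],[0.034,-0.018,0,0]], "claw": 1}}

```text
clock: 0.82
tool_pos: [0.3941, -0.4473, 0.435]
tool_rot: [3.117, 0.385, 0.0]
force: [1.0, -0.4, 0.5]
grip_width: 0.0855
finger_force: 0.0
```

Run:
```python
from h import *
tomove((.52,.01,.45),-.19)
```

```text
tcp [ 0.3941 -0.4473  0.435 ] toolx yaw 0.246 shift [ 0.2333 -0.413  -0.0152] turn 0.436 zaxis [ 0.    -0.001 -1.   ] t 0.8167
```

Request:
{"name": "play_rows", "arguments": {"motion": [[0.0195,-0.0345,-0.001,0],[0.0195,-0.0345,-0.001,0],[0.0195,-0.0345,-0.001,0],[0.0195,-0.0345,-0.001,0],[0.0195,-0.0345,-0.001,0],[0.0195,-0.0345,-0.001,0],[0.0195,-0.0345,-0.001,0],[0.0195,-0.0345,-0.001,0]]}}

```text
clock: 1.48
tool_pos: [0.4771, -0.1412, 0.4426]
tool_rot: [-3.118, -0.385, -0.0]
force: [0.6, 0.1, -0.2]
grip_width: 0.0854
finger_force: 0.0
```

Request:
{"name": "play_rows", "arguments": {"motion": [[0.0195,-0.0345,-0.001,0],[0.0195,-0.0345,-0.001,0],[0.0195,-0.0345,-0.001,0],[0,0,0,0.11],[0,0,0,0.11],[0,0,0,0.11],[0,0,0,0.11],[0,0,0,0]]}}

```text
clock: 2.15
tool_pos: [0.5087, -0.0283, 0.4453]
tool_rot: [-3.126, 0.307, 0.001]
force: [0.3, 0.5, -0.2]
grip_width: 0.0849
finger_force: 0.0
```

Run:
```python
from h import *
f=env.grab_frame("wrist");im=f["image"];cv2.imwrite("pics/w1.png",im[...,::-1]);print(f["pose"].round(3).tolist(),f["camera_matrix"][0,0])
np.savez("w1.npz",**f)
tomove((.487,.253,.40),.392)
```

```text
[[-0.194, -0.93, -0.312, 0.589], [-0.981, 0.183, 0.062, -0.045], [-0.001, 0.318, -0.948, 0.415], [0.0, 0.0, 0.0, 1.0]] 279.83521056532976
tcp [ 0.5087 -0.0284  0.4454] toolx yaw -0.192 shift [-0.0749 -0.2721  0.0455] turn -0.584 zaxis [-0.001  0.    -1.   ] t 2.2
```

View pics/w1.png

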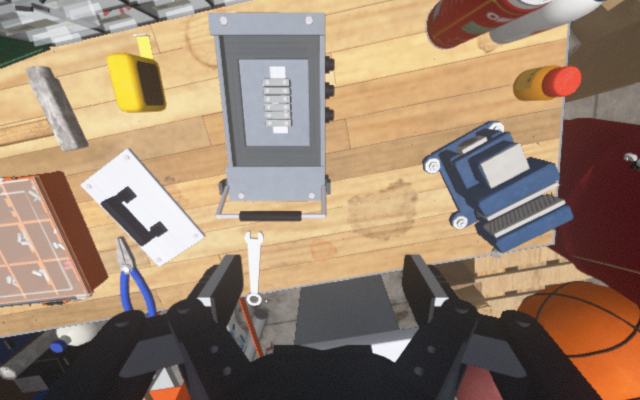

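The wrist view shows the far lip's outer corners at (209,14) and (325,13), its inner edge at row 36, and the near lip's inner edge at row 167 (x 230–325). The bail bar is at (270,216), and the plate corners are (128,149), (82,185), (161,266) and (204,236).

Run:
```python
from h import *
f=dict(np.load("w1.npz"));im=f["image"];hsv=cv2.cvtColor(im,cv2.COLOR_RGB2HSV)
# lips by brightness profile along image columns
g=cv2.cvtColor(im,cv2.COLOR_RGB2GRAY).astype(float)
for u in (240,255,315): 
    d=np.diff(g[:215,u-3:u+4].mean(1)); print(u,[(int(i),int(d[i])) for i in np.argsort(-abs(d))[:8]])
for v in (20,26,180,186):
    d=np.diff(g[v-2:v+3,195:345].mean(0)); print("row",v,[(int(i)+195,int(d[i])) for i in np.argsort(-abs(d))[:6]])
far=ray(f,[(210,14),(325,13),(325,36),(219,36)],.072);near=ray(f,[(228,167),(325,167)],.072)
print("far",far.round(4).tolist(),"near",near.round(4).tolist())
bar=ray(f,[(240,216),(301,216)],.118);print("bar",bar.round(4).tolist())
white=((hsv[...,1]<50)&(hsv[...,2]>165)).astype(np.uint8)*255
k=cv2.convexHull(blob(white,(105,185)));r=cv2.minAreaRect(k)
k4=cv2.approxPolyDP(k,8,True)[:,0];print(k4.tolist());w=ray(f,k4,.008);print(w.round(4).tolist(),w.mean(0))
```

```text
240 [(210, -43), (166, 40), (34, -39), (59, 25), (11, -25), (211, -23), (33, -20), (2, 16)]
255 [(210, -92), (34, -40), (166, 37), (145, -36), (59, 34), (58, 25), (209, -25), (211, -23)]
315 [(166, 41), (34, -39), (33, -20), (213, 16), (165, 15), (210, -13), (12, -12), (211, -12)]
row 20 [(305, 32), (226, -30), (311, -26), (325, 21), (220, 20), (219, 16)]
row 26 [(325, 21), (208, -18), (207, -8), (224, -6), (324, 6), (308, -4)]
row 180 [(324, -60), (330, 37), (226, 32), (329, 31), (219, -22), (221, -21)]
row 186 [(330, 43), (218, -35), (224, 34), (329, 31), (324, -25), (217, -25)]
far [[0.7032, 0.0537, 0.072], [0.6805, -0.0657, 0.072], [0.6595, -0.0617, 0.072], [0.6817, 0.0507, 0.072]] near [[0.542, 0.084, 0.072], [0.5186, -0.0343, 0.072]]
bar [[0.4912, 0.0702, 0.118], [0.4778, 0.0019, 0.118]]
[[126, 150], [205, 237], [162, 266], [82, 187]]
[[0.5857, 0.2455, 0.008], [0.4308, 0.1784, 0.008], [0.3938, 0.266, 0.008], [0.5464, 0.3337, 0.008]] [0.48915214 0.25588139 0.008     ]
```

Request:
{"name": "play_rows", "arguments": {"motion": [[-0.0105,-0.039,0.005,-0.1],[-0.0064,-0.0385,0.005,-0.1],[-0.003,-0.039,0.005,-0.1],[0.0008,-0.039,0.005,-0.1],[0.0046,-0.0385,0.005,-0.1],[0.008,-0.037,0.005,-0.097],[0.012,-0.034,0.005,0],[0,0,0,0]]}}

```text
clock: 2.87
tool_pos: [0.4861, 0.2453, 0.4094]
tool_rot: [-3.073, -0.641, 0.003]
force: [-0.6, -0.6, -0.3]
grip_width: 0.0854
finger_force: 0.0
```

Run:
```python
from h import *
f=env.grab_frame("wrist");np.savez("w2.npz",**f);im=f["image"]
cv2.imwrite("pics/w2.png",im[...,::-1])
tomove((.488,.255,.30),.405)
```

```text
tcp [0.4867 0.2433 0.4097] toolx yaw 0.41 shift [ 0.0061 -0.0101  0.1097] turn 0.005 zaxis [-0.002 -0.    -1.   ] t 2.9167
```

View pics/w2.png

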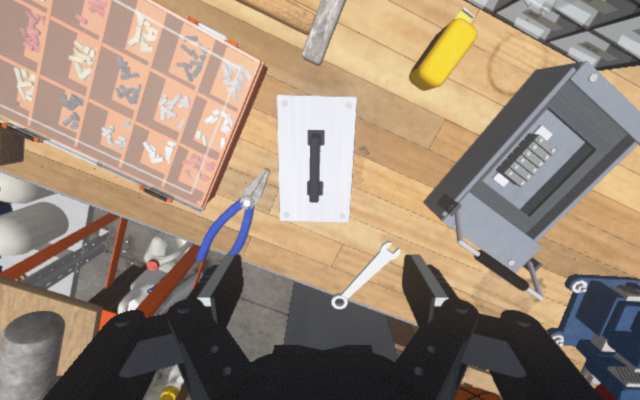

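The plate is now straight in view at (316,158), with its handle at (315,165) and the pliers just to its left. I'll refine the plate position here.

Run:
```python
from h import *
f=dict(np.load("w2.npz"));im=f["image"];hsv=cv2.cvtColor(im,cv2.COLOR_RGB2HSV)
white=((hsv[...,1]<50)&(hsv[...,2]>165)).astype(np.uint8)*255
k=cv2.convexHull(blob(white,(290,160)));k4=cv2.approxPolyDP(k,8,True)[:,0];w=ray(f,k4,.008);print(k4.tolist(),w.round(4).tolist(),w.mean(0).round(4))
h=ray(f,[(316.5,131),(315,202)],.056);print("handle top ends",h.round(4).tolist())
tomove(tuple(w.mean(0)[:2])+(.2,),np.arctan2(*(w[np.argsort(-w[:,0])[:2]].mean(0)-w[np.argsort(w[:,0])[:2]].mean(0))[[1,0]]))
```

```text
[[279, 95], [357, 98], [348, 223], [281, 221]] [[0.5517, 0.3325, 0.008], [0.5873, 0.2423, 0.008], [0.4301, 0.1804, 0.008], [0.3944, 0.2698, 0.008]] [0.4908 0.2563 0.008 ]
handle top ends [[0.5343, 0.2733, 0.056], [0.4561, 0.2417, 0.056]]
tcp [0.4867 0.2433 0.4097] toolx yaw 0.41 shift [ 0.0094 -0.0101  0.2097] turn 0.033 zaxis [-0.002 -0.    -1.   ] t 2.9167
```

Request:
{"name": "play_rows", "arguments": {"motion": [[0.005,-0.005,0.03,0.03],[0.0044,-0.0053,0.03,0],[0,0,0.03,0],[0,0,0.03,0],[0,0,0.03,0],[0,0,0.025,0],[0,0,0.02,0],[0,0,0.014,0]]}}

```text
clock: 3.58
tool_pos: [0.492, 0.2524, 0.1993]
tool_rot: [3.086, 0.583, -0.005]
force: [0.0, -0.5, 0.6]
grip_width: 0.0849
finger_force: 0.0
```

Request:
{"name": "play_rows", "arguments": {"motion": [[0,0,0,0],[0,0,0,0],[0,0,0,0],[0,0,0,0],[0,0,0,0],[0,0,0,0],[0,0,0,0],[0,0,0,0]], "claw": -1}}

```text
clock: 4.25
tool_pos: [0.493, 0.2543, 0.2034]
tool_rot: [-3.087, -0.582, -0.004]
force: [-1.5, -0.4, 6.4]
grip_width: 0.0109
finger_force: 61.8
```

Run:
```python
from h import *
tomove((.4905,.256,.2),.38)
f=env.grab_frame("wrist");np.savez("w3.npz",**f);cv2.imwrite("pics/w3.png",f["image"][...,::-1])
```

```text
tcp [0.493  0.2543 0.2034] toolx yaw 0.373 shift [-0.0017 -0.0025  0.0034] turn -0.007 zaxis [ 0.003  0.001 -1.   ] t 4.25
```

View pics/w3.png

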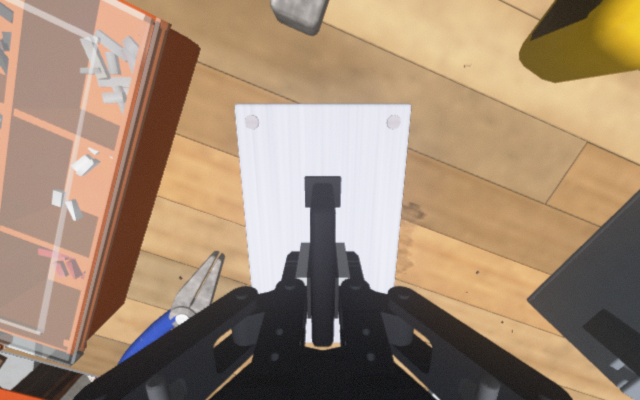

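The image shows the bar held between the pads, with the plate's far corners at (236,105) and (411,103). Next I'll lift it.

Request:
{"name": "play_rows", "arguments": {"motion": [[0,0,-0.01,0],[0,0,-0.02,0],[0,0,-0.025,0],[0,0,-0.025,0],[0,0,-0.02,0],[0,0,-0.01,0],[0,0,0,0],[0,0,0,0]]}}

```text
clock: 4.97
tool_pos: [0.4919, 0.2538, 0.3112]
tool_rot: [3.087, 0.582, -0.001]
force: [-0.3, -0.2, -2.8]
grip_width: 0.0108
finger_force: 60.6
```

Run:
```python
from h import *
f=dict(np.load("w3.npz"));w=ray(f,[(236,105),(411,103)],.008).round(4);print(w.tolist())
c=w.mean(0)-.085*np.array([np.cos(.373),np.sin(.373),0]);print("plate centre before lift",c)
f=env.grab_frame("wrist");np.savez("w4.npz",**f)
hsv=cv2.cvtColor(f["image"],cv2.COLOR_RGB2HSV);white=((hsv[...,1]<50)&(hsv[...,2]>165)).astype(np.uint8)*255
k=cv2.convexHull(blob(white,(270,150)));k4=cv2.approxPolyDP(k,8,True)[:,0];print(k4.tolist())
o=env.get_obs();print(o["force"],o["grip_width"],o["finger_force"])
e=np.array([np.cos(-.19),np.sin(-.19)]);b=np.array([.589,.014])+.03*e
tomove((*b,.345),-.19)
```

```text
[[0.5533, 0.3287, 0.008], [0.59, 0.2381, 0.008]]
plate centre before lift [0.49249474 0.25242508 0.008     ]
[[411, 105], [395, 286], [259, 293], [225, 236], [236, 106]]
[-0.9574541  -0.02070184 -3.32229349] 0.010966267765634866 60.61848521232605
tcp [0.4916 0.2537 0.3101] toolx yaw 0.373 shift [ 0.0286  0.2747 -0.0351] turn 0.563 zaxis [-0.003 -0.001 -1.   ] t 5.0167
```

Request:
{"name": "play_rows", "arguments": {"motion": [[0,0,-0.02,0],[0.003,0.025,-0.015,0],[0.0043,0.04,0,0],[0.0043,0.04,0,0],[0.0043,0.04,0,0],[0.0043,0.04,0,0],[0.0043,0.04,0,0],[0.0043,0.04,0,0]]}}

```text
clock: 5.68
tool_pos: [0.6156, 0.0158, 0.3437]
tool_rot: [-3.086, -0.582, 0.007]
force: [1.0, 1.2, -2.6]
grip_width: 0.0108
finger_force: 60.5
```

Request:
{"name": "play_rows", "arguments": {"motion": [[0,0.01,0,0.09],[0,0,0,0.1],[0,0,0,0.1],[0,0,0,0.1],[0,0,0,0.1],[0,0,0,0.073],[0,0,0,0],[0,0,0,0]]}}

```text
clock: 6.35
tool_pos: [0.6189, 0.0083, 0.3443]
tool_rot: [-3.128, 0.295, 0.006]
force: [-0.2, 0.5, -3.2]
grip_width: 0.0108
finger_force: 60.5
```

```bash
cat >> h.py <<'E'
B=np.array([.589,.014]);YB=-.19
def rep(bx,by,z):
    e=np.array([np.cos(YB),np.sin(YB)]);n=np.array([-e[1],e[0]])
    o=env.get_obs();d=o["tool_pos"][:2]-B
    print("in box x,y",(d@e).round(4),(d@n).round(4),"plate z if flat",(o["tool_pos"][2]-.2034).round(4),"F",o["force"].round(1))
    tomove((*(B+bx*e+by*n),z+.2034),YB)
E
python3 - <<'E'
from h import *
rep(.03,0,.078)
f=env.grab_frame("wrist");np.savez("w5.npz",**f);cv2.imwrite("pics/w5.png",f["image"][...,::-1])
E
```

```text
in box x,y 0.0304 0.0001 plate z if flat 0.1409 F [-0.2  0.5 -3.2]
tcp [0.6189 0.0083 0.3443] toolx yaw -0.188 shift [-0.0002  0.0001  0.0629] turn 0.002 zaxis [-0.004  0.001 -1.   ] t 6.35
```

View pics/w5.png

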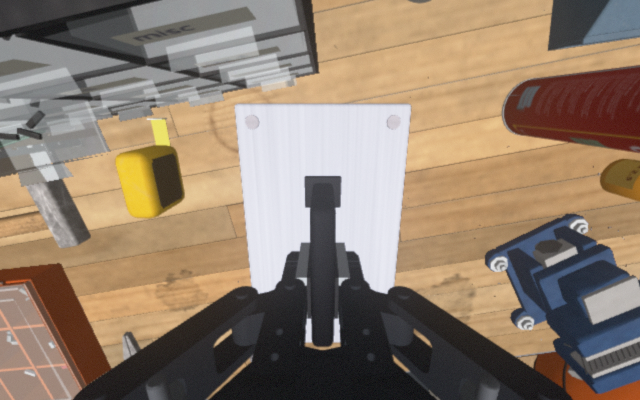

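The plate hangs flat and square in the grip. I'll now press its far end on the far lip so it pivots near-end-down in the pads.

Request:
{"name": "play_rows", "arguments": {"motion": [[0,0,0.015,0],[0,0,0.02,0],[0,0,0.015,0],[0,0,0.008,0],[0,0,0.003,0],[0,0,0.002,0],[0,0,0.002,0],[0,0,0,0]]}}

```text
clock: 7.07
tool_pos: [0.6196, 0.0083, 0.2824]
tool_rot: [3.127, -0.298, 0.002]
force: [-0.0, 0.0, -3.2]
grip_width: 0.0113
finger_force: 60.5
```

Request:
{"name": "play_rows", "arguments": {"motion": [[0,0,0.002,0],[0,0,0.002,0],[0,0,0.002,0],[0,0,0,0],[0,0,0,0]]}}

```text
clock: 7.48
tool_pos: [0.6193, 0.0083, 0.2758]
tool_rot: [-3.127, 0.298, -0.0]
force: [0.0, 0.5, -3.0]
grip_width: 0.0107
finger_force: 60.6
```

Run:
```python
from h import *
rep(.03,0,.064)
f=env.grab_frame("wrist");np.savez("w6.npz",**f)
hsv=cv2.cvtColor(f["image"],cv2.COLOR_RGB2HSV);white=((hsv[...,1]<50)&(hsv[...,2]>165)).astype(np.uint8)*255
k=cv2.convexHull(blob(white,(270,150)));print(cv2.approxPolyDP(k,8,True)[:,0].tolist())
```

```text
in box x,y 0.0309 0.0001 plate z if flat 0.0724 F [ 0.   0.5 -3. ]
tcp [0.6193 0.0083 0.2758] toolx yaw -0.19 shift [-0.0009  0.0001  0.0084] turn -0.0 zaxis [ 0.  0. -1.] t 7.4833
[[410, 105], [394, 287], [259, 293], [220, 124], [244, 104]]
```

Request:
{"name": "play_rows", "arguments": {"motion": [[0,0,0.002,0],[0,0,0.002,0],[0,0,0.001,0],[0,0,0,0]]}}

```text
clock: 7.87
tool_pos: [0.6199, 0.0084, 0.2751]
tool_rot: [3.127, -0.298, 0.001]
force: [-10.0, 0.7, 12.9]
grip_width: 0.011
finger_force: 63.0
```

Request:
{"name": "play_rows", "arguments": {"motion": [[0,0,0.002,0],[0,0,0.002,0],[0,0,0,0]]}}

```text
clock: 8.12
tool_pos: [0.6199, 0.0085, 0.2723]
tool_rot: [3.127, -0.297, 0.0]
force: [-12.1, 2.0, 17.7]
grip_width: 0.0108
finger_force: 64.7
```

```bash
cat >> h.py <<'E'
def tilt(save=None):
    """plate tilt from far-corner pixels: far corners' z along their ray given grip-centred rigid plate"""
    f=env.grab_frame("wrist")
    if save: cv2.imwrite(save,f["image"][...,::-1])
    g=cv2.cvtColor(f["image"],cv2.COLOR_RGB2GRAY)
    hsv=cv2.cvtColor(f["image"],cv2.COLOR_RGB2HSV);w=((hsv[...,1]<40)&(hsv[...,2]>170)).astype(np.uint8)
    col=w[:240,280:300].mean(1)>.5; v=np.where(col)[0]; print("far edge row",v.min() if len(v) else None)
    o=env.get_obs();e=np.array([np.cos(YB),np.sin(YB),0]);gp=o["tool_pos"]-[0,0,.2034-.0]  # plate origin if flat
    for th in np.arange(-.06,.32,.04):
        c,s=np.cos(th),np.sin(th); piv=np.array([0,.045])
        q=lambda x,z:(lambda a:(piv+np.array([c*a[0]-s*a[1],s*a[0]+c*a[1]])))(np.array([x,z])-piv)
        a=q(.085,.008);p=proj(f,gp+e*a[0]+np.array([0,0,a[1]])); print(round(th,2),p.round(1)[0],end=" ")
    print()
E
python3 - <<'E'
from h import *
rep(.03,0,.064); tilt()
E
```

```text
in box x,y 0.0314 0.0004 plate z if flat 0.0689 F [-12.1   2.   17.7]
tcp [0.6199 0.0085 0.2723] toolx yaw -0.19 shift [-0.0014  0.0004  0.0049] turn 0.0 zaxis [ 0. -0. -1.] t 8.1167
far edge row 100
-0.06 [321.  106.4] -0.02 [321.  103.3] 0.02 [320.9 100.4] 0.06 [320.9  97.6] 0.1 [320.9  95. ] 0.14 [320.8  92.5] 0.18 [320.8  90.1] 0.22 [320.8  88. ] 0.26 [320.7  86.1] 0.3 [320.7  84.4]
```

Request:
{"name": "play_rows", "arguments": {"motion": [[0,0,0.002,0],[0,0,0.002,0],[0,0,0.002,0],[0,0,0,0]]}}

```text
clock: 8.5
tool_pos: [0.6189, 0.0089, 0.2658]
tool_rot: [-3.127, 0.297, 0.009]
force: [-17.7, 2.7, 22.4]
grip_width: 0.0109
finger_force: 68.0
```

Run:
```python
from h import *
rep(.03,0,.064); tilt()
```

```text
in box x,y 0.0304 0.0006 plate z if flat 0.0624 F [-17.7   2.7  22.4]
tcp [0.6189 0.0089 0.2658] toolx yaw -0.189 shift [-0.0004  0.0006 -0.0016] turn 0.001 zaxis [-0.006  0.001 -1.   ] t 8.5
far edge row 95
-0.06 [321.  104.1] -0.02 [320.9 101. ] 0.02 [320.9  98.1] 0.06 [320.9  95.2] 0.1 [320.8  92.5] 0.14 [320.8  90. ] 0.18 [320.8  87.6] 0.22 [320.7  85.5] 0.26 [320.7  83.5] 0.3 [320.6  81.8]
```

Request:
{"name": "play_rows", "arguments": {"motion": [[0,0,0.002,0],[0,0,0.002,0],[0,0,0,0]]}}

```text
clock: 8.8
tool_pos: [0.6188, 0.009, 0.2628]
tool_rot: [-3.127, 0.297, 0.012]
force: [-21.5, 2.0, 27.4]
grip_width: 0.0111
finger_force: 70.2
```

Run:
```python
from h import *
rep(.03,0,.064); tilt()
f=env.grab_frame("side");np.savez("s7.npz",**f)
c=cv2.resize(f["image"][140:260,230:370],None,fx=5,fy=5,interpolation=cv2.INTER_CUBIC);cv2.imwrite("pics/s7.png",c[...,::-1])
```

```text
in box x,y 0.0302 0.0007 plate z if flat 0.0594 F [-21.5   2.   27.4]
tcp [0.6188 0.009  0.2628] toolx yaw -0.189 shift [-0.0003  0.0007 -0.0046] turn 0.001 zaxis [-0.008  0.001 -1.   ] t 8.8
far edge row 93
-0.06 [320.9 103.4] -0.02 [320.8 100.3] 0.02 [320.8  97.4] 0.06 [320.8  94.5] 0.1 [320.7  91.8] 0.14 [320.7  89.3] 0.18 [320.6  86.9] 0.22 [320.6  84.8] 0.26 [320.6  82.8] 0.3 [320.5  81. ]
```

View pics/s7.png

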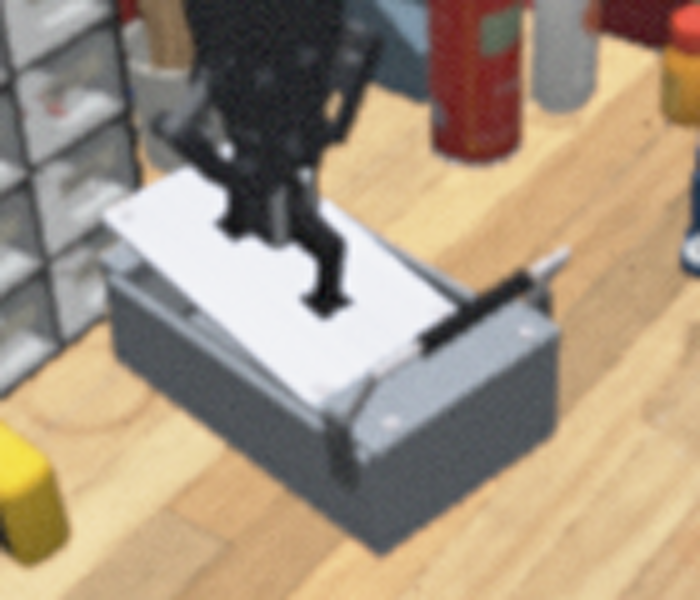

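The side crop shows the plate tilted about the grip, with its near end inside the opening: top corners at crop (105,215) far-left and (322,403) near-left. I'll intersect those with the plate's side plane.

```bash
cat >> h.py <<'E'
def sideplane(f,uv,by=.05):
    e=np.array([np.cos(YB),np.sin(YB),0]);n=np.array([-e[1],e[0],0]);o=f["pose"][:3,3]-[B[0],B[1],0]
    uv=np.atleast_2d(uv).astype(float);d=np.c_[uv,np.ones(len(uv))]@np.linalg.inv(f["camera_matrix"]).T@f["pose"][:3,:3].T
    t=(by-o@n)/(d@n);P=o+d*t[:,None];return np.c_[P@e,P[:,2]].round(4)
E
python3 - <<'E'
from h import *
f=dict(np.load("s7.npz"))
px=lambda x,y:(230+x/5-.4,140+y/5-.4)
print("plate top far,near (x,z)",sideplane(f,[px(105,215),px(322,403)]).tolist())
print("box top left near/far outer",sideplane(f,[px(368,462),px(103,262)],.062).tolist())
E
```

```text
plate top far,near (x,z) [[0.1172, 0.0841], [-0.0482, 0.057]]
box top left near/far outer [[-0.0931, 0.0563], [0.1068, 0.0656]]
```

Tilt is about 0.16 rad with the near end's top around z = 58 mm, under the lip. Next I slide it toward the robot.

Request:
{"name": "play_rows", "arguments": {"motion": [[-0.004,0,0,0],[-0.006,0,-0.001,0],[-0.006,0,-0.001,0],[-0.006,0,0,0],[-0.006,0,0,0],[-0.006,0,0,0],[0,0,0,0]]}}

```text
clock: 9.48
tool_pos: [0.5874, 0.0145, 0.2624]
tool_rot: [3.127, -0.298, 0.013]
force: [3.6, -0.7, 7.9]
grip_width: 0.011
finger_force: 67.3
```

Run:
```python
from h import *
rep(-.016,0,.06);tilt()
```

```text
in box x,y -0.0017 0.0002 plate z if flat 0.059 F [ 3.6 -0.7  7.9]
tcp [0.5874 0.0145 0.2624] toolx yaw -0.19 shift [-0.0143  0.0002 -0.0011] turn -0.0 zaxis [ 0.008 -0.001 -1.   ] t 9.4833
far edge row 95
-0.06 [321.1 109.1] -0.02 [321.  106.1] 0.02 [321.  103.2] 0.06 [321.  100.5] 0.1 [320.9  97.8] 0.14 [320.9  95.4] 0.18 [320.8  93.1] 0.22 [320.8  91. ] 0.26 [320.8  89.1] 0.3 [320.7  87.4]
```

Request:
{"name": "play_rows", "arguments": {"motion": [[-0.002,0,-0.001,0],[-0.003,0,-0.001,0],[-0.004,0,0,0],[-0.004,0,0,0],[0,0,0,0],[0,0,0,0]]}}

```text
clock: 10.03
tool_pos: [0.5735, 0.0171, 0.2621]
tool_rot: [3.127, -0.298, 0.004]
force: [2.4, -1.4, 6.8]
grip_width: 0.0106
finger_force: 66.9
```

Run:
```python
from h import *
rep(-.017,0,.06);tilt()
f=env.grab_frame("side");np.savez("s8.npz",**f)
c=cv2.resize(f["image"][140:260,230:370],None,fx=5,fy=5,interpolation=cv2.INTER_CUBIC);cv2.imwrite("pics/s8.png",c[...,::-1])
```

```text
in box x,y -0.0158 0.0001 plate z if flat 0.0587 F [ 2.4 -1.4  6.8]
tcp [0.5735 0.0171 0.2621] toolx yaw -0.19 shift [-0.0012  0.0001 -0.0013] turn -0.0 zaxis [ 0.003 -0.    -1.   ] t 10.0333
far edge row 94
-0.06 [321.  107.2] -0.02 [321.  104.2] 0.02 [320.9 101.3] 0.06 [320.9  98.5] 0.1 [320.9  95.8] 0.14 [320.8  93.3] 0.18 [320.8  91. ] 0.22 [320.7  88.9] 0.26 [320.7  87. ] 0.3 [320.6  85.3]
```

View pics/s8.png

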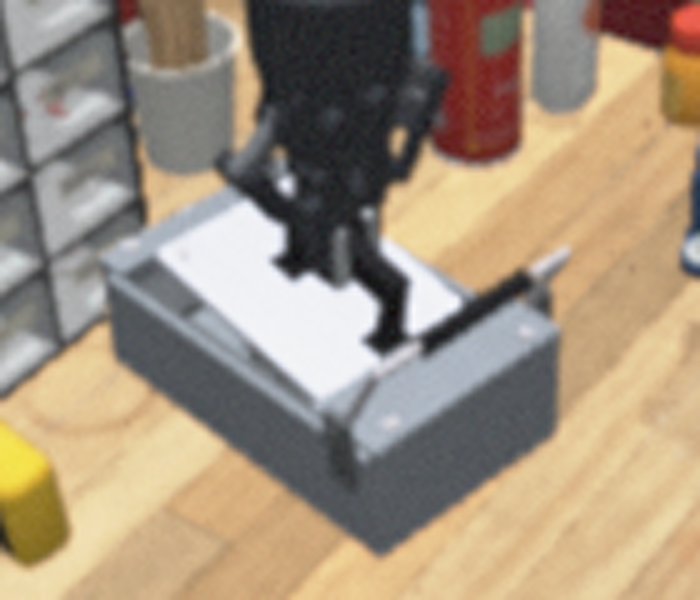

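The near end is tucked under the near lip; the far end's left corner at crop (158,252) is clear of the far lip. Now I lower the far end.

Request:
{"name": "play_rows", "arguments": {"motion": [[0,0,0.002,0],[0.001,0,0.002,0],[0.001,0,0.002,0],[0.001,0,0.002,0],[0.001,0,0.002,0],[0.001,0,0.002,0],[0,0,0,0]]}}

```text
clock: 10.72
tool_pos: [0.5796, 0.0159, 0.251]
tool_rot: [3.127, -0.299, 0.01]
force: [5.6, -0.5, 8.0]
grip_width: 0.0108
finger_force: 67.5
```

Run:
```python
from h import *
f=dict(np.load("s8.npz"));print(sideplane(f,[(230+158/5-.4,140+252/5-.4)]))
rep(-.011,0,.045);tilt()
```

```text
[[0.0732 0.0834]]
in box x,y -0.0096 0.0 plate z if flat 0.0476 F [ 5.6 -0.5  8. ]
tcp [0.5796 0.0159 0.251 ] toolx yaw -0.19 shift [-0.0014  0.0001  0.0026] turn -0.0 zaxis [ 0.007 -0.001 -1.   ] t 10.7167
far edge row 103
-0.06 [321.  108.8] -0.02 [321.  105.8] 0.02 [320.9 102.9] 0.06 [320.9 100.2] 0.1 [320.9  97.5] 0.14 [320.8  95.1] 0.18 [320.8  92.8] 0.22 [320.7  90.7] 0.26 [320.7  88.8] 0.3 [320.6  87.1]
```

Tilt is down to about 0.04. I'll finish lowering.

Request:
{"name": "play_rows", "arguments": {"motion": [[0,0,0.002,0],[0,0,0.002,0],[0,0,0.002,0],[0,0,0,0]]}}

```text
clock: 11.1
tool_pos: [0.5798, 0.0159, 0.2458]
tool_rot: [3.127, -0.299, 0.011]
force: [5.6, -1.0, 9.3]
grip_width: 0.0107
finger_force: 68.2
```

Run:
```python
from h import *
rep(.014,0,.045);tilt()
```

```text
in box x,y -0.0094 0.0001 plate z if flat 0.0424 F [ 5.6 -1.   9.3]
tcp [0.5798 0.0159 0.2458] toolx yaw -0.19 shift [ 0.0234  0.0001 -0.0024] turn -0.0 zaxis [ 0.007 -0.001 -1.   ] t 11.1
far edge row 108
-0.06 [321.  108.9] -0.02 [321.  105.9] 0.02 [321. 103.] 0.06 [320.9 100.3] 0.1 [320.9  97.7] 0.14 [320.9  95.2] 0.18 [320.8  92.9] 0.22 [320.8  90.8] 0.26 [320.7  88.9] 0.3 [320.7  87.2]
```

Request:
{"name": "play_rows", "arguments": {"motion": [[0,0,0.002,0],[0,0,0.001,0],[0,0,0,0]]}}

```text
clock: 11.4
tool_pos: [0.5802, 0.0159, 0.2458]
tool_rot: [3.127, -0.298, 0.009]
force: [-2.1, -1.7, 24.4]
grip_width: 0.0109
finger_force: 70.5
```

Run:
```python
from h import *
rep(.014,0,.045);tilt()
```

```text
in box x,y -0.009 0.0002 plate z if flat 0.0424 F [-2.1 -1.7 24.4]
tcp [0.5802 0.0159 0.2458] toolx yaw -0.19 shift [ 0.0231  0.0002 -0.0025] turn 0.0 zaxis [ 0.005 -0.001 -1.   ] t 11.4
far edge row 108
-0.06 [320.9 108.3] -0.02 [320.9 105.3] 0.02 [320.9 102.4] 0.06 [320.8  99.7] 0.1 [320.8  97. ] 0.14 [320.7  94.6] 0.18 [320.7  92.3] 0.22 [320.7  90.2] 0.26 [320.6  88.2] 0.3 [320.6  86.6]
```

Flat on the ledges: z stopped while the force rose. I'll ease the press and slide it away.

Request:
{"name": "play_rows", "arguments": {"motion": [[0,0,-0.0025,0],[0.002,0,0,0],[0.004,0,0,0],[0.004,0,0,0],[0.004,0,0,0],[0.004,0,0,0],[0.002,0,0,0],[0,0,0,0]]}}

```text
clock: 12.12
tool_pos: [0.5969, 0.0132, 0.2458]
tool_rot: [-3.127, 0.297, 0.013]
force: [-14.8, 2.2, 25.1]
grip_width: 0.0111
finger_force: 70.5
```

Request:
{"name": "play_rows", "arguments": {"motion": [[0.002,0,0,0],[0.0015,0,0,0],[0.001,0,0,0],[0,0,0,0],[0,0,0,0]]}}

```text
clock: 12.53
tool_pos: [0.601, 0.0125, 0.2458]
tool_rot: [-3.127, 0.297, 0.014]
force: [-14.3, 2.8, 25.1]
grip_width: 0.0112
finger_force: 70.5
```

Run:
```python
from h import *
rep(.014,0,.045);tilt()
```

```text
in box x,y 0.012 0.0008 plate z if flat 0.0424 F [-14.3   2.8  25.1]
tcp [0.601  0.0125 0.2458] toolx yaw -0.189 shift [ 0.0019  0.0008 -0.0026] turn 0.001 zaxis [-0.009  0.002 -1.   ] t 12.5333
far edge row 123
-0.06 [321.1 102.9] -0.02 [321.1  99.8] 0.02 [321.   96.8] 0.06 [321.  94.] 0.1 [321.   91.3] 0.14 [320.9  88.7] 0.18 [320.9  86.4] 0.22 [320.9  84.2] 0.26 [320.8  82.2] 0.3 [320.8  80.4]
```

Request:
{"name": "play_rows", "arguments": {"motion": [[0.001,0,0,0],[0.001,0,0,0],[0.001,0,0,0],[0,0,0,0]]}}

```text
clock: 12.92
tool_pos: [0.6039, 0.012, 0.2458]
tool_rot: [-3.127, 0.297, 0.015]
force: [-15.8, 2.4, 25.9]
grip_width: 0.0109
finger_force: 70.5
```

Request:
{"name": "play_rows", "arguments": {"motion": [[0.001,0,0,0],[0.001,0,0,0],[0.001,0,0,0],[0,0,0,0]]}}

```text
clock: 13.25
tool_pos: [0.6068, 0.0114, 0.2458]
tool_rot: [-3.127, 0.297, 0.014]
force: [-13.4, 3.2, 25.0]
grip_width: 0.011
finger_force: 70.4
```

Run:
```python
from h import *
rep(.014,0,.045)
```

```text
in box x,y 0.018 0.0008 plate z if flat 0.0424 F [-13.4   3.2  25. ]
tcp [0.6068 0.0114 0.2458] toolx yaw -0.189 shift [-0.004   0.0008 -0.0025] turn 0.001 zaxis [-0.009  0.002 -1.   ] t 13.25
```

Request:
{"name": "play_rows", "arguments": {"motion": [[0.001,0,0,0],[0.001,0,0,0],[0,0,0,0]]}}

```text
clock: 13.5
tool_pos: [0.6082, 0.0112, 0.2458]
tool_rot: [-3.126, 0.297, 0.021]
force: [-19.2, 3.1, 28.7]
grip_width: 0.0109
finger_force: 71.1
```

Request:
{"name": "play_rows", "arguments": {"motion": [[0.001,0,0,0],[0.001,0,0,0],[0,0,0,0]]}}

```text
clock: 13.75
tool_pos: [0.6091, 0.0111, 0.2458]
tool_rot: [-3.126, 0.296, 0.03]
force: [-26.2, 4.7, 33.3]
grip_width: 0.0108
finger_force: 71.7
```

Run:
```python
from h import *
rep(.014,0,.045)
f=env.grab_frame("side");np.savez("s9.npz",**f)
c=cv2.resize(f["image"][140:260,230:370],None,fx=5,fy=5,interpolation=cv2.INTER_CUBIC);cv2.imwrite("pics/s9.png",c[...,::-1])
```

```text
in box x,y 0.0203 0.0009 plate z if flat 0.0424 F [-26.2   4.7  33.3]
tcp [0.6091 0.0111 0.2458] toolx yaw -0.189 shift [-0.0064  0.0009 -0.0025] turn 0.001 zaxis [-0.019  0.003 -1.   ] t 13.75
```

Request:
{"name": "play_rows", "arguments": {"motion": [[-0.001,0,-0.002,0],[-0.001,0,-0.002,0],[0,0,0,0],[0,0,0,0]]}}

```text
clock: 14.13
tool_pos: [0.6078, 0.0113, 0.2459]
tool_rot: [-3.126, 0.298, 0.016]
force: [-8.0, 3.8, 9.9]
grip_width: 0.0109
finger_force: 68.2
```

Request:
{"name": "play_rows", "arguments": {"motion": [[0,0,0,0],[0,0,0,0],[0,0,0,0],[0,0,0,0],[0,0,0,0],[0,0,0,0]], "claw": 0}}

```text
clock: 14.63
tool_pos: [0.6099, 0.01, 0.2458]
tool_rot: [-3.127, 0.299, 0.001]
force: [-1.2, 0.7, 0.2]
grip_width: 0.0425
finger_force: 0.0
```

Request:
{"name": "play_rows", "arguments": {"motion": [[0,0,-0.01,0],[0,0,-0.03,0],[0,0,-0.035,0],[0,0,-0.035,0],[0,0,-0.03,0],[0,0,-0.02,0],[0,0,0,0],[0,0,0,0]]}}

```text
clock: 15.3
tool_pos: [0.6101, 0.0101, 0.4086]
tool_rot: [3.127, -0.298, 0.007]
force: [0.5, -0.7, -0.7]
grip_width: 0.0425
finger_force: 0.0
```

Run:
```python
from h import *
f=env.grab_frame("top");np.savez("t1.npz",**f)
w=env.grab_frame("wrist");np.savez("w10.npz",**w)
s=env.grab_frame("side")
a=cv2.resize(f["image"][140:215,280:345],None,fx=4.5,fy=4.5,interpolation=cv2.INTER_CUBIC)
b=cv2.resize(s["image"][150:255,235:360],None,fx=3.5,fy=3.5,interpolation=cv2.INTER_CUBIC)
H=max(a.shape[0],b.shape[0]);pad=lambda i:cv2.copyMakeBorder(i,0,H-i.shape[0],0,0,0)
cv2.imwrite("pics/m.png",np.hstack([pad(a),pad(b)])[...,::-1]); print(a.shape,b.shape)
e=np.array([np.cos(YB),np.sin(YB),0]);n=np.array([-e[1],e[0],0]);P=lambda x,y,z:np.array([*B,0])+x*e+y*n+[0,0,z]
print("wrist px: near lip edge, handle top near/far ends for home",proj(w,[P(-.059,0,.072),P(-.026,0,.101),P(.054,0,.101),P(.083,0,.072)]).round(1).tolist())
# dark handle along column
hsv=cv2.cvtColor(w["image"],cv2.COLOR_RGB2HSV);k=blob((hsv[...,2]<60).astype(np.uint8)*255,tuple(map(float,proj(w,[P(.04,0,.101)])[0])))
print("handle blob",cv2.boundingRect(k))
rep(-.06,0,.2)
```

```text
(338, 292, 3) (368, 438, 3)
wrist px: near lip edge, handle top near/far ends for home [[321.8, 247.8], [321.7, 233.3], [321.7, 159.5], [321.8, 127.2]]
handle blob (272, 255, 14, 59)
in box x,y 0.0209 0.0001 plate z if flat 0.2007 F [-0.6 -0.5 -0.3]
tcp [0.6095 0.0101 0.4041] toolx yaw -0.19 shift [-0.0809  0.0001  0.001 ] turn -0.0 zaxis [-0.004  0.001 -1.   ] t 15.45
```

View pics/m.png

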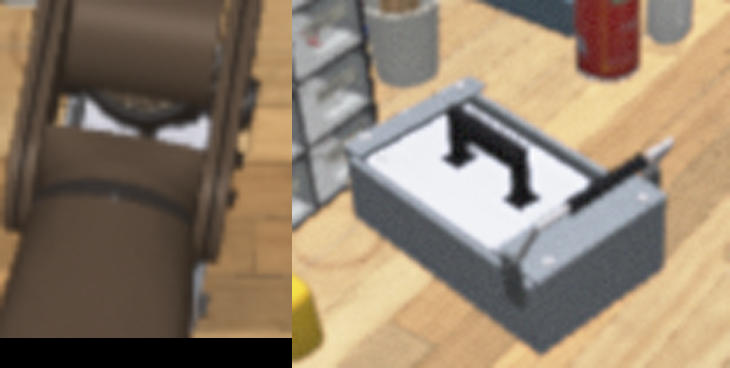

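The side crop (right) shows the plate flat with its far edge under the far lip and the handle's top edge from (450,108) to (527,155); the bail is still parked. I'll check how far home it is from the handle and the lips, numerically.

Run:
```python
from h import *
f=dict(np.load("w10.npz"));g=cv2.cvtColor(f["image"],cv2.COLOR_RGB2GRAY).astype(float)
def edges(u,lo,hi,h=3):
    p=g[lo:hi,u-h:u+h+1].mean(1);d=np.diff(p);return [(int(i)+lo,int(d[i])) for i in sorted(np.argsort(-abs(d))[:8])]
print("handle col",edges(321,120,260)); print("lip cols",edges(285,100,290),edges(355,100,290))
for v in (126,150,180,200): 
    d=np.diff(g[v-2:v+3,280:360].mean(0));print(v,[(int(i)+280,int(d[i])) for i in sorted(np.argsort(-abs(d))[:4])])
e=np.array([np.cos(YB),np.sin(YB)])
for z,vs in ((.101,range(155,240,10)),(.072,(110,115,120,125,130,135,245,250))):
    print(z,[(v,((ray(f,(321.5,v),z)[0][:2]-B)@e).round(4)) for v in vs])
```

```text
handle col [(124, 28), (125, 33), (147, -79), (148, -49), (230, 73), (231, 72), (246, -50), (247, -16)]
lip cols [(103, -17), (124, 25), (125, 36), (243, -13), (244, -12), (245, -14), (246, -38), (287, 10)] [(103, -18), (124, 29), (125, 32), (246, -39), (247, -37), (272, 22), (273, 13), (277, -16)]
126 [(285, -3), (297, 2), (312, -2), (357, -3)]
150 [(311, -61), (312, -58), (330, 56), (331, 68)]
180 [(280, 41), (315, -106), (326, 67), (327, 80)]
200 [(280, 57), (315, -94), (326, 68), (327, 71)]
0.101 [(155, np.float64(0.0585)), (165, np.float64(0.0485)), (175, np.float64(0.0384)), (185, np.float64(0.0279)), (195, np.float64(0.0173)), (205, np.float64(0.0064)), (215, np.float64(-0.0048)), (225, np.float64(-0.0163)), (235, np.float64(-0.028))]
0.072 [(110, np.float64(0.1002)), (115, np.float64(0.0953)), (120, np.float64(0.0903)), (125, np.float64(0.0852)), (130, np.float64(0.0801)), (135, np.float64(0.075)), (245, np.float64(-0.0552)), (250, np.float64(-0.062))]
```

Handle ends and lip edges put the plate centre at about +15 mm, so it is home. Next, shut the claw and go behind the bail bar.

Request:
{"name": "play_rows", "arguments": {"motion": [[-0.015,0,0,0],[-0.025,0,0,0],[-0.025,0,0,0],[-0.025,0,0,0],[-0.025,0,0,0],[-0.025,0,0,0],[-0.015,0,0,0],[0,0,0,0]], "claw": -1}}

```text
clock: 16.12
tool_pos: [0.4554, 0.0401, 0.404]
tool_rot: [-3.127, 0.297, 0.007]
force: [-0.3, -0.0, -0.3]
grip_width: 0.0001
finger_force: 0.0
```

Run:
```python
from h import *
rep(-.134,0,.0716)
```

```text
in box x,y -0.1361 0.0004 plate z if flat 0.2006 F [-0.3 -0.  -0.3]
tcp [0.4554 0.0401 0.404 ] toolx yaw -0.189 shift [0.0027 0.0004 0.1289] turn 0.001 zaxis [-0.005  0.001 -1.   ] t 16.1167
```

Request:
{"name": "play_rows", "arguments": {"motion": [[0,0,0.015,0],[0,0,0.025,0],[0,0,0.025,0],[0,0,0.025,0],[0,0,0.02,0],[0,0,0.015,0],[0,0,0.004,0],[0,0,0,0]]}}

```text
clock: 16.78
tool_pos: [0.4575, 0.0393, 0.275]
tool_rot: [-3.127, 0.299, 0.008]
force: [-1.2, -0.5, -0.1]
grip_width: 0.0
finger_force: 0.0
```

Request:
{"name": "play_rows", "arguments": {"motion": [[0.005,0,0,0],[0.006,0,0,0],[0.006,0,0,0],[0.006,0,0,0],[0.006,0,0,0],[0.005,0,0,0],[0,0,0,0]]}}

```text
clock: 17.37
tool_pos: [0.4923, 0.0327, 0.2778]
tool_rot: [3.127, -0.299, 0.003]
force: [-0.5, 0.5, 0.2]
grip_width: 0.0
finger_force: 0.0
```

Request:
{"name": "play_rows", "arguments": {"motion": [[0.005,0,0,0],[0.005,0,0,0],[0.005,0,0,0],[0.004,0,0,0],[0,0,0,0],[0,0,0,0]]}}

```text
clock: 17.87
tool_pos: [0.5101, 0.0293, 0.2772]
tool_rot: [-3.127, 0.298, 0.0]
force: [-0.4, 0.1, 0.1]
grip_width: -0.0001
finger_force: 0.0
```

```bash
cat > chk.py <<'E'
from h import *
s=env.grab_frame("side");w=env.grab_frame("wrist")
e=np.array([np.cos(YB),np.sin(YB),0]);n=np.array([-e[1],e[0],0]);P=lambda x,y,z:np.array([*B,0])+(x+.0015)*e+y*n+[0,0,z]
for nm,p in(("parked",(-.107,.118)),("upright",(-.085,.124)),("over",(-.038,.077))):
    for fn,f in(("side",s),("wrist",w)):
        q=proj(f,[P(p[0],y,p[1]) for y in(-.025,0,.025)]).round().astype(int)
        print(nm,fn,q.tolist(),[f["image"][v-1:v+2,u-1:u+2].mean().round() if 1<=v<398 and 1<=u<638 else None for u,v in q])
rep(-.085,0,.07)
E
python3 chk.py
```

```text
parked side [[333, 196], [326, 201], [318, 206]] [np.float64(185.0), np.float64(182.0), np.float64(184.0)]
parked wrist [[366, 309], [321, 309], [276, 309]] [np.float64(36.0), np.float64(65.0), np.float64(35.0)]
upright side [[326, 190], [319, 195], [311, 200]] [np.float64(172.0), np.float64(96.0), np.float64(112.0)]
upright wrist [[370, 282], [321, 282], [272, 282]] [np.float64(161.0), np.float64(72.0), np.float64(162.0)]
over side [[313, 197], [306, 202], [298, 207]] [np.float64(38.0), np.float64(76.0), np.float64(43.0)]
over wrist [[362, 172], [321, 172], [281, 172]] [np.float64(70.0), np.float64(71.0), np.float64(71.0)]
in box x,y -0.0808 0.0002 plate z if flat 0.0737 F [ 0.1 -0.3 -0. ]
tcp [0.5097 0.0294 0.2771] toolx yaw -0.19 shift [-0.0042  0.0002  0.0037] turn -0.0 zaxis [-0.  0. -1.] t 17.9667
```

Bail appears over. I retract straight up and verify.

Request:
{"name": "play_rows", "arguments": {"motion": [[0,0,-0.015,0],[0,0,-0.03,0],[0,0,-0.03,0],[0,0,-0.03,0],[0,0,-0.03,0],[0,0,-0.02,0],[0,0,0,0],[0,0,0,0]]}}

```text
clock: 18.63
tool_pos: [0.5097, 0.0294, 0.4335]
tool_rot: [3.127, -0.298, 0.005]
force: [0.1, 0.7, -1.5]
grip_width: 0.0001
finger_force: 0.0
```

```bash
cat >> chk.py <<'E'
g=cv2.cvtColor(w["image"],cv2.COLOR_RGB2GRAY).astype(float)
for u in (285,355):
    d=np.diff(g[60:330,u-2:u+3].mean(1));idx=sorted(np.argsort(-abs(d))[:8]);print(u,[(int(i)+60,int(d[i])) for i in idx])
for z,xs in((.077,(-.044,-.038,-.032)),(.072,(-.059,.083)),(.101,(-.026,-.023))):print(z,proj(w,[P(x,0,z) for x in xs]).round(1)[:,1])
d=np.diff(g[100:330,319:324].mean(1));idx=sorted(np.argsort(-abs(d))[:8]);print("mid",[(int(i)+100,int(d[i])) for i in idx])
E
python3 chk.py
```

```text
parked side [[333, 196], [326, 201], [318, 206]] [np.float64(183.0), np.float64(183.0), np.float64(187.0)]
parked wrist [[345, 211], [322, 211], [299, 211]] [np.float64(177.0), np.float64(189.0), np.float64(177.0)]
upright side [[326, 190], [319, 195], [311, 200]] [np.float64(171.0), np.float64(172.0), np.float64(106.0)]
upright wrist [[346, 193], [322, 193], [298, 193]] [np.float64(174.0), np.float64(175.0), np.float64(176.0)]
over side [[313, 197], [306, 202], [298, 207]] [np.float64(52.0), np.float64(65.0), np.float64(46.0)]
over wrist [[344, 141], [322, 141], [300, 141]] [np.float64(77.0), np.float64(79.0), np.float64(76.0)]
in box x,y -0.0811 0.0001 plate z if flat 0.2271 F [-0.2  0.3 -1.1]
tcp [0.5093 0.0295 0.4305] toolx yaw -0.19 shift [-3.400e-03  1.000e-04  1.571e-01] turn -0.0 zaxis [-0.003  0.    -1.   ] t 18.7333
285 [(138, -29), (159, -43), (234, -26), (236, 49), (288, -24), (289, -64), (290, -69), (291, -27)]
355 [(139, -38), (140, 20), (144, 22), (159, -48), (233, -26), (281, -30), (282, -34), (283, -30)]
0.077 [146.7 141.4 136. ]
0.072 [158.9  20.5]
0.101 [132.5 129.5]
mid [(132, 77), (133, 50), (136, -116), (137, -33), (146, 78), (147, 67), (159, -50), (242, -55)]
```

The bar sits at rows 136.5–147, matching the predicted rows for fully over, and the handle's near end matches the home position. Handing in.

```bash
python3 -c "
from cell import env
print(env.close_job())"
```

```text
the job is handed in; nothing more can be done
None
```

I handed the job in at about 19 s with the plate flat and home under the far lip (centre about +13 to +15 mm), the bail fully over in front of the handle, and the arm clear; the interface returned no pass/fail result, and I didn't re-measure the bystanders.

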